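# Check the conveyor angle gauge on its rocking stud

### The job

Before the conveyor slope is set, check the pendulum angle gauge: lift it by its black handle and set it upright on the orange sprung stud, with the middle of its sole squarely across the ridge and the stud pressed down a little but not to its stop. Then rock the gauge on the stud until the swinging pointer settles on the red mark, and finish while still holding it there in the gripper, on the stud. Don't press hard, and leave everything else on the bench where it is.

Things in the scene. Friction and masses are not known exactly. Their poses are not given: they have to be found in the camera images.
- gauge_grip (a point): Centre of the angle gauge's black rubber handle, an upright block 24 (gauge x) x 30 (gauge y) x 60 mm tall on top of the gauge, free all round from 26 mm below this point to its top 30 mm above. This point is 180 mm above the sole. Axes: z up through the handle, x out of the white dial face (which starts facing away from the robot), y along the sole.
- gauge_sole (a point): Middle of the underside of the gauge's flat sole (44 mm in x, 120 in y, 10 thick); same axes as the gauge. The gauge starts standing upright on it on the bench.
- pointer (a joint): Angle (rad) of the black pointer with its round bob, which swings freely about the gauge's x axis, 82 mm above the sole, and hangs plumb. 0 when it hangs straight towards the sole, positive when its tip is towards gauge +y. At rest it equals minus the gauge's roll about its own x: leaning the handle towards gauge +y makes it grow. Swings at about 3 Hz, settles in 1 to 2 s.
- mark (a joint): Angle (rad) of the red mark on the dial, measured just like the pointer's; a stiff setting that stays where it is, 0.20 to 0.40. The pointer is on the mark when both angles agree.
- pointer_tip (a point): Tip of the black pointer, 60 mm below its pivot when hanging; its z axis runs along the pointer.
- mark_tip (a point): Middle of the red mark (a 10 x 16 mm red tab, about 4.5 degrees to each side of its middle), 60 mm from the pointer's pivot; its z axis runs along the dial's radius.
- stud_top (a point): Middle of the crown of the orange stud, 75 mm above the bench when not pressed; moves down with the stud. The stud is a level ridge with a round top of radius 12 mm, 60 mm long along its x axis. The gauge's sole is laid across it, gauge x along the ridge, and rocks on it.
- stud (a joint): How far the sprung stud is pressed down (m): 0 free, 0.014 at its bottom stop. It starts to give at about 1.2 N and needs 0.6 N more for each mm.
- carton_mid: white medicine carton with blue stripe, 140 x 60 x 35 mm, lying between the two work areas; a bystander, origin at the centre of its underside
- carton_side: white medicine carton with green stripe, 110 x 70 x 45 mm, on the right; a bystander, origin at the centre of its underside
- vial_a: amber vial with white cap, diameter 38, 75 high (mm); a bystander, origin at the centre of its underside
- vial_b: larger amber vial with white cap, diameter 46, 90 high (mm); a bystander, origin at the centre of its underside
- tape: roll of clear packing tape lying flat, diameter 90, 48 high (mm); a bystander, origin at the centre of its underside
- driver: screwdriver lying on the bench near the robot; a bystander
- caps_bin: small open yellow bin, 130 x 110 x 60 mm; a bystander, origin at the centre of its underside
- gauge: The whole loose pendulum angle gauge, about 450 g (may vary by a quarter): black handle, under it a round aluminium dial body (diameter 144 mm in the gauge's y-z plane, 14 thick in x, white face on +x) on a flat sole. Origin in the middle of the underside of the sole.
- rest: The rest fixed to the bench: blue block 100 x 60 x 34 mm on a steel foot 130 x 90 x 8 mm, carrying the orange stud above it. Origin at the centre of its underside.
Things that resemble listed ones, but are neither listed nor needed, are in the scene too. Of the things that look like the gauge, the larger one is meant.

How it is judged:
By the outcome, as a careful person would: the job done as asked, in the order asked, and still so for the second after the job is handed in, while the arm keeps its last pose, push and grip.
It also fails if it takes over 51 s, if anything falls off the work surface, if the arm or the gripper's body presses on something with over 40 N, if the wrist force passes 120 N, or if a joint passes its speed limit or range.

### The arm

A 7-joint arm with a two-finger parallel gripper is mounted at the origin on the work surface. World frame = base frame: x ahead of the robot, y to its left, z up, the work surface at z = 0. Lengths are in mm, angles in rad, forces in N, time in s.
With the tool pointing down it reaches from about 400 to 850 mm from the base axis. Payload 10.4 kg.
Tool frame: the origin (TCP) lies on the centre line of the jaws, within the pads' length; the fingertips stand 19 mm ahead of it and the grasp point (between the pads) is the TCP; z points along the fingers, y is the line along which they close (so a half turn about z gives the same grasp; the last joint's range is limited). The gripper opens to 85 mm and grips with 20 to 120 N. Pads are 22 mm wide; open, the fingers measure 114 mm over their backs; the gripper's body (76 mm by 85 mm) begins 54 mm behind the grasp point. The pads swing forward as they close: fully open they stand 13 mm farther back than shut.
Start: joints at [1.154, 0.332, -0.065, 1.46, 0.022, 1.35, -0.088], TCP at [239.836, -577.175, 214.238] pointing down, gripper open.
Joint ranges: [-2.6, 2.6], [-0.5, 2.12], [-1.47, 1.34], [0.16, 2.42], [-1.27, 4.41], [0.06, 2.06], [-2.6, 2.6]. Speed limits (rad/s): [2.22, 2.22, 2.79, 2.79, 3.14, 3.14, 3.14].

### API

Orientations are given as a unit quaternion [w, x, y, z].
In Python, from rig import bot gives the robot as it stands.
- The arm moves only by the tool carry_out, never from a script. Its argument "rows" is a list of rows, each a list of 5 numbers: the shift along the tool's x, y, z in units of 25 mm (1.0 is 25 mm), then the turn about the tool's z in units of 5 degrees (1.0 is 5 degrees), then the finger opening in mm, from 0 to 85.4. A call has 1 to 20 rows; each row is the pose to reach, as a shift and turn from the pose commanded when the call began, along the tool's axes at that moment; what a row does not reach only later rows make up. A row lasts 1/12 s, in which the tool goes at most 41.7 mm and 7.16 degrees, less where a joint would pass 70% of its speed; a pose out of reach is approached as far as the arm can. A call with a gripper value outside its range is refused whole. The fingers move at their own pace and stop on an object; "squeeze" is the grip in N (left out, the last holds). Time passes only in rows, so rows that repeat a pose let the fingers close. It gives the time, the measured TCP pose, the force, the opening and the grip force at its end, in the units of the state.
- bot.read_state(): the state, without advancing time (a new reading comes with each control period).
- bot.camera(name): name is "scene" or "top"; returns the picture (420x560x3 uint8, red, green, blue); there is no depth.
- bot.calibration(name): a dict with "fov_y" (degrees; the focal length in pixels is half the picture's height over the tangent of half this angle, whatever the lens; pixels are square), "cx", "cy" (the principal point, pixels), "dist" ([k1, k2, p1, p2, k3] as OpenCV has them; the pictures are not rectified), "camera_from_world" (4x4, takes a point from world to camera coordinates). Camera axes: x right, y up, looking along -z (the intrinsics and any distortion apply to the point x, -y, -z); pixel columns grow to the right and rows downward; lengths in mm; the calibration is good to about 2 mm. A picture is of the moment at which its call begins. calibration takes no time and is no camera call.
- bot.finish_job(): hands the job in; it is judged then, once.
The state is a dict: "time": time; "q": joint angles; "qvel": joint speeds; "tau": joint torques, N m; "tool_pos": TCP position; "eef_rot": TCP orientation; "contact_force": force on the tool from outside, world axes, zero at the start; "moment": the same for the moment, N m; "finger_gap": opening from 0.0 (shut) to 1.0 (fully open); "grasp_force": force on a finger pad.
Only numpy, scipy, OpenCV 4.12 (cv2) and the standard library are available. Lean on these libraries where they do the work, as an engineer would, in place of code of your own. Each camera call takes 0.05 s, during which the arm holds its last target. There are 200 camera calls.

## Working session

There is one attempt and no reset: what is moved stays moved. The work goes in short steps, Python scripts to look and compute and a tool call to move; the robot and the scene stay as the last step left them, time stands still between calls to the robot, and variables do not carry over. Pictures are saved under pics/ and viewed, at most 10 in all, crops included, and the job is handed in when it is done.

Besides the shell and the picture viewer there is one more tool, called after "Request:" as name([rows], argument=value, ...), one row to a line, values as JSON. carry_out: Moves the arm, as the interface text tells. Its arguments: {"type":"object","properties":{"rows":{"type":"array","items":{"type":"array","items":{"type":"number"}}},"squeeze":{"type":"number"}},"required":["rows"]}

```bash
mkdir -p pics; ls
python3 - <<'E'
from rig import bot
import cv2
print(bot.read_state())
for n in("scene","top"):
    c=bot.calibration(n);print(n,c)
    cv2.imwrite(f"pics/{n}0.png",cv2.cvtColor(bot.camera(n),cv2.COLOR_RGB2BGR))
E
```

```text
pics
{'time': 0.0, 'q': array([ 1.15441181,  0.33287133, -0.06469526,  1.46096048,  0.02161919,
        1.34987452, -0.08851296]), 'qvel': array([-0.00064224,  0.00035951, -0.00012179, -0.0002633 ,  0.00086182,
        0.00082732,  0.00042907]), 'tau': array([-5.73907491e-04, -6.25434494e+01,  4.89726558e-02, -3.91618502e+01,
        1.61136850e-02,  9.89917084e-03,  3.05651406e-05]), 'tool_pos': array([ 239.63577696, -576.80202959,  213.40712493]), 'eef_rot': array([-6.85414009e-04,  9.80678211e-01,  1.95626544e-01, -1.80487877e-04]), 'contact_force': array([ 0.76016804, -0.77011154,  0.43043425]), 'moment': array([0.01242783, 0.03225219, 0.05367584]), 'grasp_force': 0.0, 'finger_gap': 0.9986941431371797}
scene {'fov_y': 48.22766837683666, 'cx': 285.21815319917624, 'cy': 202.28932645500515, 'dist': array([-0.05419532,  0.        ,  0.        ,  0.        ,  0.        ]), 'camera_from_world': array([[ 1.37021734e-01,  9.90437672e-01,  1.60705446e-02,
        -4.61646773e+00],
       [-6.87353305e-01,  8.33844565e-02,  7.21520940e-01,
         2.92365292e+02],
       [ 7.13281487e-01, -1.09910192e-01,  6.92206090e-01,
        -1.70465129e+03],
       [ 0.00000000e+00,  0.00000000e+00,  0.00000000e+00,
         1.00000000e+00]])}
top {'fov_y': 50.56720430030961, 'cx': 281.5255565878715, 'cy': 208.37869451746678, 'dist': array([-0.02084189,  0.        ,  0.        ,  0.        ,  0.        ]), 'camera_from_world': array([[ 1.00141616e-02, -9.99850592e-01, -1.40893679e-02,
        -8.04532611e+01],
       [ 9.95061734e-01,  8.57273342e-03,  9.88870790e-02,
        -5.76334677e+02],
       [-9.87515201e-02, -1.50100620e-02,  9.94998912e-01,
        -1.10049898e+03],
       [ 0.00000000e+00,  0.00000000e+00,  0.00000000e+00,
         1.00000000e+00]])}
```

View pics/scene0.png

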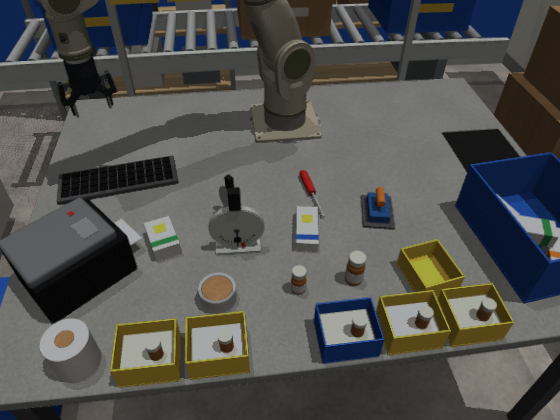

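View pics/top0.png

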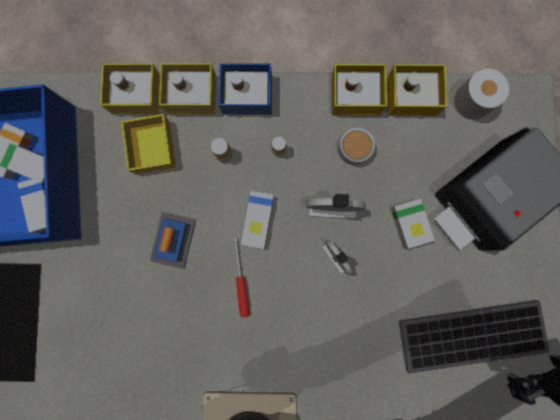

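The top view shows two gauge-like things: the large gauge at (336,203) and a small lookalike at (338,257). In the scene view they are at (236,230) and (230,190). The larger one is meant. The orange stud is at (168,240) top and (380,200) scene. One close crop of the gauge and stud to check.

```bash
cat > h.py <<'E'
import numpy as np,cv2
from rig import bot
from scipy.optimize import least_squares
def K(n):
    c=bot.calibration(n);f=210/np.tan(np.radians(c["fov_y"]/2))
    return np.array([[f,0,c["cx"]],[0,f,c["cy"]],[0,0,1.]]),np.array(c["dist"]),np.array(c["camera_from_world"])
def proj(n,P):
    k,d,T=K(n);P=np.atleast_2d(P)@T[:3,:3].T+T[:3,3]
    return cv2.projectPoints(P*[1,-1,-1],np.zeros(3),np.zeros(3),k,d)[0][:,0]
def atz(n,uv,z):
    k,d,T=K(n);x,y=cv2.undistortPoints(np.array([[uv]],float),k,d)[0,0]
    R=T[:3,:3];o=-R.T@T[:3,3];v=R.T@[x,-y,-1];return o+v*(z-o[2])/v[2]
def tri(a,b):
    return least_squares(lambda p:np.r_[proj("scene",p)[0]-a,proj("top",p)[0]-b],[600,0,50]).x
def crop(n,x0,y0,w,h,s):
    im=cv2.cvtColor(bot.camera(n),cv2.COLOR_RGB2BGR)[y0:y0+h,x0:x0+w]
    return cv2.resize(im,None,fx=s,fy=s,interpolation=cv2.INTER_CUBIC)
E
python3 - <<'E'
from h import *
a=crop("scene",195,165,90,95,4);b=crop("top",295,180,90,95,4)
c=crop("scene",350,175,50,55,4);d=crop("top",145,205,50,55,4)
o=np.zeros((600,760,3),np.uint8);o[:380,:360]=a;o[:380,380:740]=b;o[380:600,:200]=c;o[380:600,380:580]=d
cv2.imwrite("pics/c1.png",o)
E
```

```text
(no output)
```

View pics/c1.png

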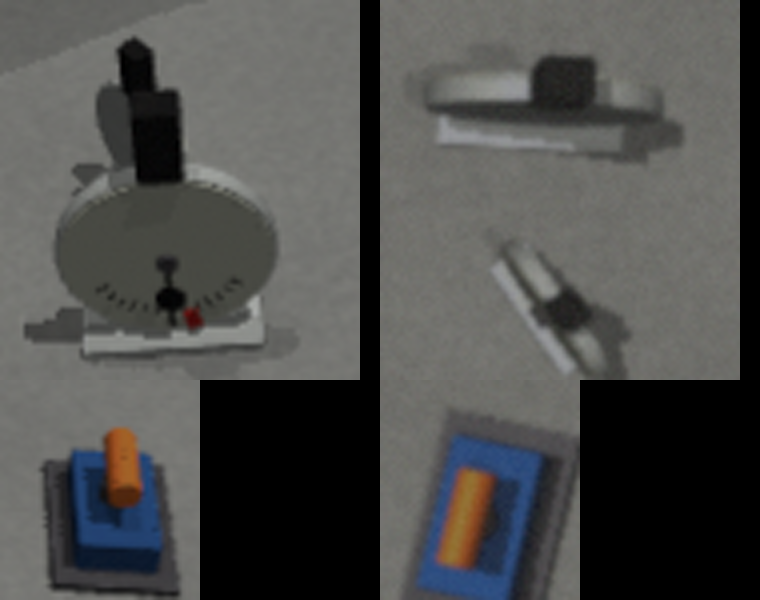

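The close crop confirms the larger gauge, with its handle top at about scene (234,191), and the stud ridge. Next is a fit for its pose.

Run:
```python
from h import *
pts=[("scene",(22,-60,0),(215.8,253.8)),("scene",(22,60,0),(260.8,251.3)),("scene",(12,-15,210),(228.5,195)),("scene",(12,15,210),(240.2,194.5)),
("scene",(0,0,82),(195+167/4,165+265/4)),
("top",(-22,60,0),(309.3,215.8)),("top",(-22,-60,0),(356.3,217.5)),("top",(12,15,210),(334.3,194.5)),("top",(12,-15,210),(348.7,194.5))]
def W(p,l):
    c,s=np.cos(p[2]),np.sin(p[2]);return np.array([p[0]+c*l[0]-s*l[1],p[1]+s*l[0]+c*l[1],l[2]])
f=lambda p:np.concatenate([proj(n,W(p,l))[0]-uv for n,l,uv in pts])
r=least_squares(f,[600,-200,0],x_scale=[10,10,.1],loss="soft_l1");print("gauge",r.x,np.degrees(r.x[2]));print(r.fun if 0 else f(r.x).reshape(-1,2).round(1).tolist())
a=atz("top",(169.5,227.75),63);b=atz("top",(163.5,251.5),63)
print("stud",a,b,(a+b)/2,np.linalg.norm(a-b),np.degrees(np.arctan2(*(a-b)[1::-1])))
print(atz("scene",(381,203.75),63), atz("scene",(380.4,187.6),75))
# orange blob
for n in("scene","top"):
    im=bot.camera(n).astype(int);m=(im[...,0]>120)&(im[...,2]<70)&(im[...,1]>50)&(im[...,1]<.7*im[...,0])
    y,x=np.nonzero(m);k=(x>350)&(x<400)&(y<220)&(y>175) if n=="scene" else (x<200)&(x>140)&(y>200)&(y<270)
    print(n,x[k].mean(),y[k].mean(),k.sum(),x[k].min(),x[k].max(),y[k].min(),y[k].max(), proj(n,(a+b)/2))
    print(cv2.minAreaRect(np.c_[x[k],y[k]].astype(np.float32)), cv2.fitLine(np.c_[x[k],y[k]].astype(np.float32),2,0,.01,.01).ravel())
```

```text
gauge [ 5.79708521e+02 -2.04876111e+02 -8.72732507e-03] -0.5000388929364253
[[0.0, 2.2], [-0.1, 0.8], [-1.4, -0.7], [-0.5, -1.1], [-0.6, -4.2], [-0.9, 1.1], [-1.6, 0.2], [0.0, -1.0], [-0.3, -0.8]]
stud [523.31168613 199.58714912  63.        ] [464.98180674 212.37667397  63.        ] [494.14674644 205.98191154  63.        ] 59.715548862514325 -12.367078987910299
[521.97025246 202.26830091  63.        ] [468.78363174 214.09190622  75.        ]
scene 380.5869565217391 194.17391304347825 92 377 384 187 201 [[379.50152094 196.89381924]]
((380.6275939941406, 194.0310516357422), (14.44991397857666, 6.39450216293335), 85.2363510131836) [1.3420279e-01 9.9095386e-01 3.8058694e+02 1.9417392e+02]
top 165.92380952380952 238.74285714285713 105 160 171 228 251 [[166.5053752  239.59696501]]
((165.3174285888672, 239.18466186523438), (7.278969764709473, 23.511716842651367), 14.931416511535645) [ 2.3141882e-01 -9.7285420e-01  1.6592381e+02  2.3874286e+02]
```

Request:
carry_out([
  [0, 0, -1.5, 0, 60],
  [1.5, -0.7, -3, -1, 60],
  [3, -1.4, -3, -2, 60],
  [4.5, -2.1, -3, -3.4, 60],
  [6, -2.8, -3, -4.8, 60],
  [7.5, -3.5, -3, -6.2, 60],
  [9, -4.2, -3, -7.6, 60],
  [10.5, -4.9, -3, -9, 60],
  [12, -5.6, -3, -10.4, 60],
  [13.5, -6.3, -3, -11.8, 60],
  [15, -7, -3, -13.4, 60],
  [16.5, -7.7, -3, -13.4, 60],
  [17.5, -8.1, -3, -13.4, 60],
  [18.3, -8.5, -3, -13.4, 60],
  [18.3, -8.5, -3, -13.4, 60],
  [18.3, -8.5, -3, -13.4, 60],
  [18.3, -8.5, -3, -13.4, 60],
])

```text
time: 1.82
tool_pos: [580.4, -206.3, 289.1]
eef_rot: [0.0, 0.71, 0.704, -0.0]
contact_force: [-0.0, -0.3, 0.7]
finger_gap: 0.705
grasp_force: 0.0
```

Run:
```python
from h import *
s=bot.read_state();print(s["time"],s["tool_pos"],s["eef_rot"],s["q"])
a=crop("scene",190,120,100,145,4);b=crop("top",280,150,95,95,4)
o=np.zeros((600,800,3),np.uint8);o[:580,:400]=a;o[:380,410:790]=b
cv2.imwrite("pics/c2.png",o)
```

```text
1.8167 [ 580.35481827 -206.30054452  289.10870683] [ 7.31282538e-05  7.10096154e-01  7.04104628e-01 -3.44754153e-04] [ 0.63068719  0.3236126  -0.47613143  1.34458527  0.14720941  1.50825879
  0.1581496 ]
```

View pics/c2.png

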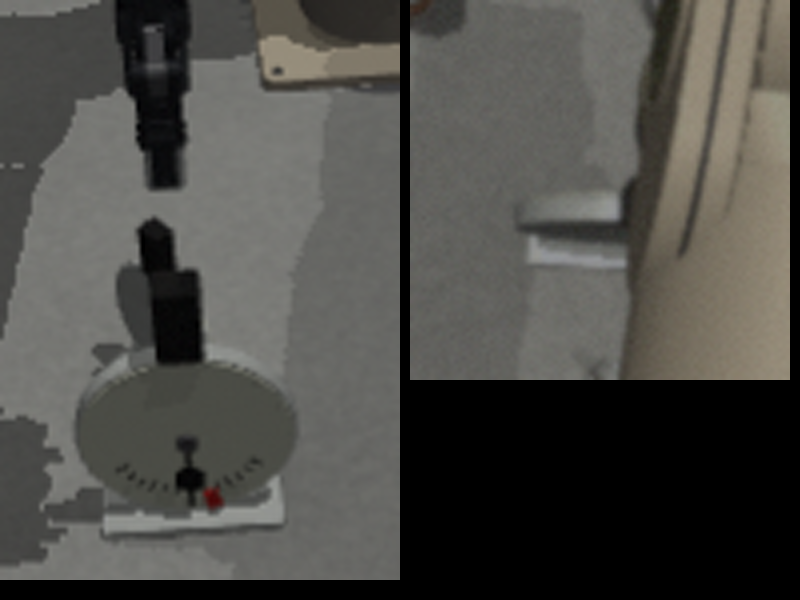

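Run:
```python
from h import *
for x in(600,615,625): print(proj("scene",[x,-206.3,270])-[190,120])
print(proj("scene",[[580,-205,210],[592,-190,210],[592,-220,210],[592,-205,210]])*4-[760,480], proj("scene",[[615,-206.3,270]])*4-[760,480])
```

```text
[[41.45538506 57.00428113]]
[[41.81971345 61.32181523]]
[[42.06703187 64.24947286]]
[[172.4631856  282.19173661]
 [198.86535664 293.65171328]
 [148.32065038 297.77271978]
 [173.62428832 295.7091641 ]] [[167.27885381 245.28726093]]
```

Request:
carry_out([
  [0.13, 0, 1, 0, 60],
  [0.13, 0, 2, 0, 60],
  [0.13, 0, 3, 0, 60],
  [0.13, 0, 3.8, 0, 60],
  [0.13, 0, 4.35, 0, 60],
  [0.13, 0, 4.35, 0, 60],
  [0.13, 0, 4.35, 0, 60],
  [0.13, 0, 4.35, 0, 40],
  [0.13, 0, 4.35, 0, 30],
  [0.13, 0, 4.35, 0, 22],
  [0.13, 0, 4.35, 0, 15],
  [0.13, 0, 4.35, 0, 15],
  [0.13, 0, 4.35, 0, 15],
  [0.13, 0, 4.35, 0, 15],
], squeeze=35)

```text
time: 3.08
tool_pos: [581.4, -202.5, 181.9]
eef_rot: [0.001, 0.71, 0.704, 0.0]
contact_force: [-1.1, -0.7, 6.3]
finger_gap: 0.268
grasp_force: 35.0
```

Request:
carry_out([
  [0, 0, -0.3, 0, 15],
  [0, 0, -1, 0, 15],
  [0, 0, -2, 0, 15],
  [0, 0, -3, 0, 15],
  [0.3, -0.1, -3.7, 0, 15],
  [1, -0.2, -4, 0, 15],
  [2, -0.4, -4, 0.3, 15],
  [3.2, -0.7, -4, 0.6, 15],
  [4.5, -1, -4, 0.9, 15],
  [5.8, -1.3, -4, 1.2, 15],
  [7.1, -1.6, -4, 1.5, 15],
  [8.4, -1.9, -4, 1.8, 15],
  [9.7, -2.2, -4, 2.1, 15],
  [11, -2.5, -4, 2.4, 15],
  [12.3, -2.8, -4, 2.4, 15],
  [13.6, -3.1, -4, 2.4, 15],
  [14.8, -3.3, -4, 2.4, 15],
  [15.7, -3.5, -4, 2.4, 15],
  [16.2, -3.6, -4, 2.4, 15],
  [16.3, -3.6, -4, 2.4, 15],
])

```text
time: 4.75
tool_pos: [491.3, 210.3, 279.9]
eef_rot: [-0.001, 0.778, 0.629, -0.0]
contact_force: [0.4, 0.7, -4.1]
finger_gap: 0.269
grasp_force: 34.9
```

Request:
carry_out([
  [0, 0, 0, 0, 15],
  [0, 0, 0, 0, 15],
  [0, 0, 0, 0, 15],
  [0, 0, 0, 0, 15],
  [0, 0, 0, 0, 15],
  [0, 0, 0, 0, 15],
])

```text
time: 5.25
tool_pos: [494.1, 205.5, 280.4]
eef_rot: [0.0, 0.78, 0.626, -0.0]
contact_force: [-0.3, -0.2, -3.8]
finger_gap: 0.268
grasp_force: 34.9
```

Run:
```python
from h import *
s=bot.read_state();print(s["time"],s["tool_pos"],s["eef_rot"],s["contact_force"],s["moment"])
a=crop("scene",330,70,100,160,4)[:600];b=crop("top",110,180,95,95,4)
o=np.zeros((600,800,3),np.uint8);o[:600,:400]=a;o[:380,410:790]=b
cv2.imwrite("pics/c3.png",o)
```

```text
5.25 [494.10071727 205.46743298 280.441121  ] [ 8.52408821e-05  7.79864951e-01  6.25947802e-01 -2.31493158e-05] [-0.26484206 -0.1987775  -3.81637049] [-0.00865745  0.04538838 -0.02826542]
```

View pics/c3.png

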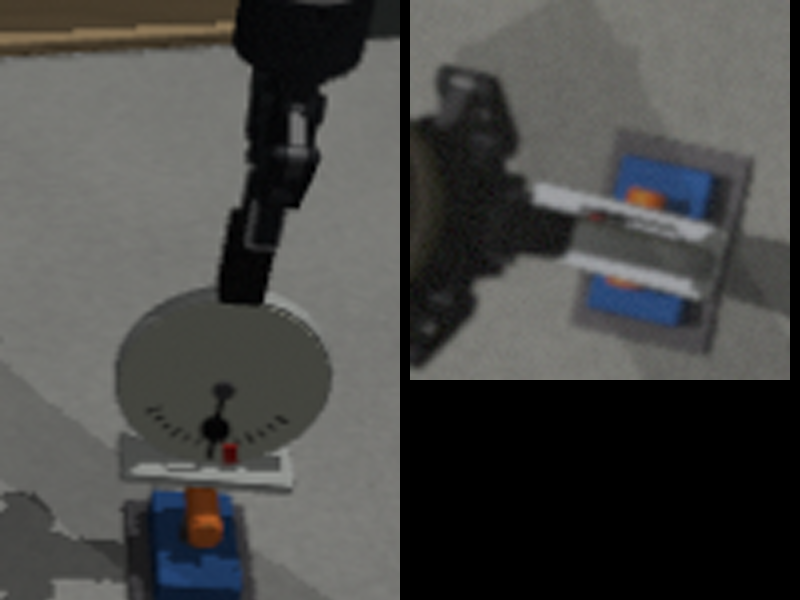

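Run:
```python
from h import *
from scipy.spatial.transform import Rotation as R
pts=[("scene",(22,-60,0),(360,189.5)),("scene",(22,60,0),(402.5,192.5)),("top",(22,60,5),(141.75,225.75)),("top",(22,-60,5),(187,237.5)),("top",(-22,-60,5),(182.5,254.25)),("scene",(8,0,82),(330+223/4,70+390/4))]
def W(p,l): return np.array([p[0],p[1],p[4]*100])+R.from_euler("zx",[p[2],p[3]]).apply(l)
f=lambda p:np.r_[np.concatenate([proj(n,W(p,l))[0]-uv for n,l,uv in pts]),(p[4]*100-98.5)/1]
r=least_squares(f,[494,205,-.2,0,.985],x_scale=[10,10,.1,.1,.1],loss="soft_l1");print(r.x,np.degrees(r.x[2:4]),f(r.x).round(1))
```

```text
[ 4.90752132e+02  2.05820063e+02 -2.29821667e-01 -1.44293547e-02
  9.85871116e-01] [-13.16781154  -0.82674112] [-0.2  0.7  0.7  1.4 -1.6 -0.2  1.5  0.   1.3  1.5  0.7 -1.7  0.1]
```

Request:
carry_out([
  [0.08, 0.08, 0.2, 0, 15],
  [0.08, 0.08, 0.4, 0, 15],
  [0.08, 0.08, 0.6, 0, 15],
  [0.08, 0.08, 0.75, 0, 15],
  [0.08, 0.08, 0.85, 0, 15],
  [0.08, 0.08, 0.95, 0, 15],
  [0.08, 0.08, 1.0, 0, 15],
  [0.08, 0.08, 1.05, 0, 15],
  [0.08, 0.08, 1.1, 0, 15],
  [0.08, 0.08, 1.1, 0, 15],
  [0.08, 0.08, 1.1, 0, 15],
  [0.08, 0.08, 1.1, 0, 15],
])

```text
time: 6.35
tool_pos: [496.4, 207.6, 253.2]
eef_rot: [0.0, 0.78, 0.626, 0.0]
contact_force: [-1.0, 0.3, -0.5]
finger_gap: 0.266
grasp_force: 35.3
```

Run:
```python
from h import *
s=bot.read_state();print(s["time"],s["tool_pos"],s["eef_rot"],s["contact_force"],s["moment"])
```

```text
6.35 [496.38026301 207.63179478 253.21493915] [1.28919101e-04 7.79529791e-01 6.26365111e-01 1.90883781e-04] [-0.96469252  0.28617517 -0.54781245] [-0.04418521  0.2604223  -0.072447  ]
```

Run:
```python
from h import *
u=lambda x,y:(195+x/4,165+y/4)
for nm,r,px in(("mark",60,(193,317)),("tip",60,(173,324)),("bob",45,(170,299)),("piv",0,(167,265))):
    for x in (580,):
        t=np.arange(0,.5,.1);P=np.c_[np.full(5,x+8.),-203+r*np.sin(t),82-r*np.cos(t)]
        print(nm,u(*px),proj("scene",P).round(1).tolist())
```

```text
mark (243.25, 244.25) [[238.4, 244.7], [240.6, 244.4], [242.8, 244.0], [245.0, 243.4], [247.0, 242.7]]
tip (238.25, 246.0) [[238.4, 244.7], [240.6, 244.4], [242.8, 244.0], [245.0, 243.4], [247.0, 242.7]]
bob (237.5, 239.75) [[238.0, 240.9], [239.7, 240.7], [241.4, 240.4], [243.0, 240.0], [244.6, 239.4]]
piv (236.75, 231.25) [[237.1, 229.3], [237.1, 229.3], [237.1, 229.3], [237.1, 229.3], [237.1, 229.3]]
```

Request:
carry_out([
  [0, 0, 0.06, 0, 15],
  [0.1, 0, 0.08, 0, 15],
  [0.2, 0, 0.085, 0, 15],
  [0.35, 0, 0.09, 0, 15],
  [0.5, 0, 0.1, 0, 15],
  [0.65, 0, 0.11, 0, 15],
  [0.8, 0, 0.12, 0, 15],
  [0.95, 0, 0.14, 0, 15],
  [1.1, 0, 0.16, 0, 15],
  [1.25, 0, 0.18, 0, 15],
  [1.35, 0, 0.2, 0, 15],
  [1.45, 0, 0.215, 0, 15],
  [1.5, 0, 0.22, 0, 15],
  [1.5, 0, 0.22, 0, 15],
  [1.5, 0, 0.22, 0, 15],
  [1.5, 0, 0.22, 0, 15],
  [1.5, 0, 0.22, 0, 15],
  [1.5, 0, 0.22, 0, 15],
  [1.5, 0, 0.22, 0, 15],
  [1.5, 0, 0.22, 0, 15],
], squeeze=20)

```text
time: 8.02
tool_pos: [504.4, 244.1, 247.5]
eef_rot: [0.0, 0.78, 0.626, 0.0]
contact_force: [-1.0, -1.0, 0.2]
finger_gap: 0.271
grasp_force: 33.9
```

Request:
carry_out([
  [0, 0, 0, 0, 15],
  [0, 0, 0, 0, 15],
  [0, 0, 0, 0, 15],
  [0, 0, 0, 0, 15],
  [0, 0, 0, 0, 15],
  [0, 0, 0, 0, 15],
  [0, 0, 0, 0, 15],
  [0, 0, 0, 0, 15],
  [0, 0, 0, 0, 15],
])

```text
time: 8.77
tool_pos: [504.4, 244.2, 247.4]
eef_rot: [0.0, 0.78, 0.626, 0.0]
contact_force: [-1.5, -0.1, 1.3]
finger_gap: 0.266
grasp_force: 33.9
```

Run:
```python
from h import *
s=bot.read_state();print(s["time"],s["tool_pos"],s["contact_force"],s["moment"])
o=crop("scene",345,120,90,98,6)
cv2.imwrite("pics/c4.png",o)
```

```text
8.7667 [504.39157616 244.16892919 247.43647744] [-1.50872817 -0.05545462  1.25314064] [-0.39260961  0.29178976 -0.01387609]
```

View pics/c4.png

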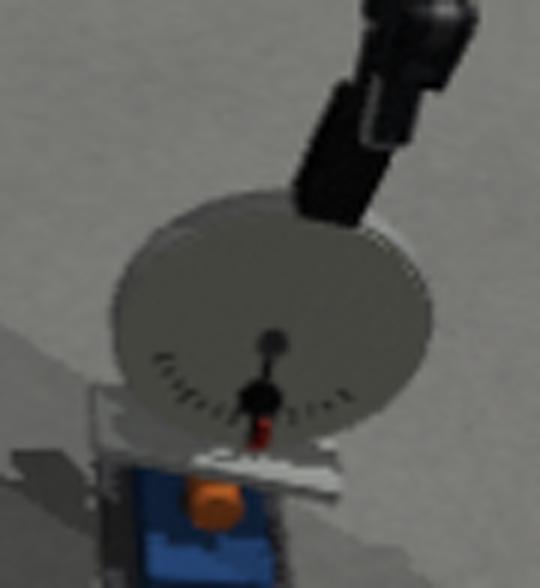

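```bash
cat > meas.py <<'E'
from h import *
s=bot.read_state()
ims=np.mean([bot.camera("scene").astype(float) for _ in range(4)],0)
k,d,T=K("scene");Rm=T[:3,:3];o=-Rm.T@T[:3,3]
yaw=np.radians(-12.5);n=np.array([np.cos(yaw),np.sin(yaw),0]);ey=np.array([-n[1],n[0],0])
p0=s["tool_pos"]+n*8
def plane(uv):
    x,y=cv2.undistortPoints(np.array([[uv]],float),k,d)[0,0];v=Rm.T@[x,-y,-1]
    q=o+v*(n@(p0-o))/(n@v)-p0;return np.array([q@ey,q[2]])
x0,y0,w,h=345,120,90,98
import sys
c=ims[y0:y0+h,x0:x0+w];r,g,b=c[...,0],c[...,1],c[...,2]
red=np.clip(r-1.6*np.maximum(g,b)-10,0,None);yy,xx=np.mgrid[:h,:w]
cen=lambda m:(x0+(m*xx).sum()/m.sum(),y0+(m*yy).sum()/m.sum())
red[(yy>76)|(yy<62)]=0
R_=plane(cen(red));print("red px",cen(red),red.sum(),"plane",R_)
lum=c.max(-1);dark=np.clip(55-lum,0,None)
def near(px,rad):
    m=dark*(((xx-px[0])**2+(yy-px[1])**2)<rad**2);return cen(m)
bp=near((43.5,66),4.5);bp=near((bp[0]-x0,bp[1]-y0),4.5);pp=near((45.5,57),3.5)
B=plane(bp);P=plane(pp);print("bob",bp,B,"piv",pp,P)
a=lambda q:np.arctan2(q[0]-P[0],P[1]-q[1])
th=np.arctan2(-P[0],-P[1])  # handle lean from pivot
print("angles bob",a(B),"mark",a(R_),"dist",np.linalg.norm(B-P),np.linalg.norm(R_-P),"lean",th,np.hypot(*P),s["time"])
E
python3 meas.py
```

```text
red px (np.float64(388.0710555762775), np.float64(191.71615069004105)) 268.09999999999997 plane [ -21.04613095 -153.91720988]
bob (np.float64(387.82064442543486), np.float64(186.0558882235529)) [ -25.19263335 -133.1524313 ] piv (np.float64(389.91320406278857), np.float64(177.1366574330563)) [ -24.9166894  -100.75124779]
angles bob -0.00851627150985827 mark 0.07267322772028435 dist 32.40235852865345 53.30666701258974 lean 0.24244434924931074 103.78658555956015 8.8167
```

Request:
carry_out([
  [0.07, 0, 0.015, 0, 15],
  [0.14, 0, 0.03, 0, 15],
  [0.21, 0, 0.05, 0, 15],
  [0.28, 0, 0.065, 0, 15],
  [0.35, 0, 0.08, 0, 15],
  [0.42, 0, 0.1, 0, 15],
  [0.42, 0, 0.1, 0, 15],
  [0.42, 0, 0.1, 0, 15],
  [0.42, 0, 0.1, 0, 15],
  [0.42, 0, 0.1, 0, 15],
  [0.42, 0, 0.1, 0, 15],
  [0.42, 0, 0.1, 0, 15],
  [0.42, 0, 0.1, 0, 15],
  [0.42, 0, 0.1, 0, 15],
  [0.42, 0, 0.1, 0, 15],
  [0.42, 0, 0.1, 0, 15],
  [0.42, 0, 0.1, 0, 15],
  [0.42, 0, 0.1, 0, 15],
  [0.42, 0, 0.1, 0, 15],
  [0.42, 0, 0.1, 0, 15],
])

```text
time: 10.68
tool_pos: [506.6, 254.4, 244.9]
eef_rot: [0.0, 0.78, 0.626, -0.0]
contact_force: [-0.9, -0.1, 1.3]
finger_gap: 0.268
grasp_force: 33.8
```

Request:
carry_out([
  [0, 0, 0, 0, 15],
  [0, 0, 0, 0, 15],
  [0, 0, 0, 0, 15],
  [0, 0, 0, 0, 15],
  [0, 0, 0, 0, 15],
  [0, 0, 0, 0, 15],
  [0, 0, 0, 0, 15],
  [0, 0, 0, 0, 15],
  [0, 0, 0, 0, 15],
])

```text
time: 11.43
tool_pos: [506.7, 254.4, 244.9]
eef_rot: [0.0, 0.78, 0.626, 0.0]
contact_force: [-0.9, -0.2, 1.0]
finger_gap: 0.266
grasp_force: 33.8
```

```bash
python3 meas.py
python3 - <<'E'
from h import *
s=bot.read_state();print(s["time"],s["tool_pos"],s["contact_force"],s["moment"])
im=np.mean([bot.camera("scene").astype(float) for _ in range(4)],0).astype(np.uint8)[...,::-1]
o=np.zeros((588,800,3),np.uint8);o[:,:540]=cv2.resize(im[120:218,345:435],None,fx=6,fy=6,interpolation=2)
o[:400,548:800]=cv2.resize(im[172:202,378:397],(252,400),interpolation=0)
cv2.imwrite("pics/c5.png",o)
E
```

```text
red px (np.float64(387.9830931263858), np.float64(192.48059866962308)) 180.39999999999998 plane [ -31.27799397 -154.27182575]
bob (np.float64(389.3614962449451), np.float64(186.4147891392259)) [ -31.26676727 -131.57131156] piv (np.float64(391.34015461573443), np.float64(177.41791723510687)) [-31.41624733 -98.893921  ]
angles bob 0.004574386715346121 mark 0.0024965386168531328 dist 32.67773245532134 55.3780773301668 lean 0.30759359969631017 103.76409883347615 11.4333
11.6333 [506.66175709 254.42296081 244.95848762] [-0.08088717 -0.8330462   1.29958334] [-0.39929077  0.23582488 -0.06041643]
```

View pics/c5.png

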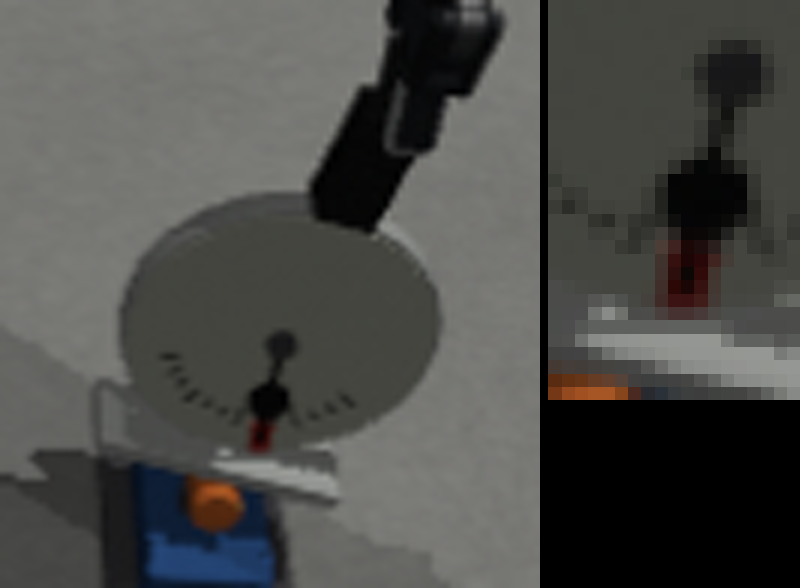

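Run:
```python
from h import *
tp=bot.read_state()["tool_pos"]
k,d,T=K("scene");Rm=T[:3,:3];o=-Rm.T@T[:3,3]
yaw=np.radians(-12.5);n=np.array([np.cos(yaw),np.sin(yaw),0]);ey=np.array([-n[1],n[0],0])
def pl(uv,off):
    p0=np.array([495,206,0])+n*off
    x,y=cv2.undistortPoints(np.array([[uv]],float),k,d)[0,0];v=Rm.T@[x,-y,-1]
    q=o+v*(n@(p0-o))/(n@v)-p0;return np.array([q@ey,q[2]])
L=pl((361.7,195.8),22);R=pl((401.3,203.8),22);print(L,R,(L+R)/2,np.linalg.norm(R-L),np.arctan2(L[1]-R[1],R[0]-L[0]))
print("stud end centre",pl((345+216/6,120+507/6),30), "tcp",(tp-[495,206,0])@ey)
```

```text
[-54.24769354  83.51027627] [59.38362822 63.22733041] [ 2.56796734 73.36880334] 115.42735887012607 0.1766375438597126
stud end centre [ 2.03285923 62.81917893] tcp 49.803112846506814
```

The pointer sits in the middle of the red mark. The sole's middle is within about 3 mm of the contact line, and the stud is pressed about 6 mm. I'm handing it in while holding.

```bash
python3 -c "
from rig import bot
print(bot.finish_job())"
```

```text
the job is handed in; nothing more can be done
None
```

I handed the job in with the gauge held in the gripper on the stud: the pointer is on the red mark to within about 0.01 rad, the stud is pressed about 6 mm of its 14 mm, and the sole's middle is about 3 mm from the ridge contact.

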